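Slide a flange into the V-stop and hold the hold-down pressed

ROBOT

A 6-joint arm with a two-finger parallel gripper is mounted at the origin on the work surface. World frame = base frame: x ahead of the robot, y to its left, z up, the work surface at z = 0. Lengths are in m, angles in degrees, forces in N, time in s.
With the tool pointing down it reaches from about 0.425 to 0.95 m from the base axis. Payload 14.7 kg.
Tool frame: the origin (TCP) lies midway between the tips of the shut fingers; the grasp point (between the pads) lies 19 mm behind it; z points along the fingers, y is the direction in which the jaws open and shut (so a half turn about z gives the same grasp; the last joint's range is limited). The gripper opens to 85 mm and grips with 20 to 120 N. Pads are 22 mm wide; open, the fingers measure 114 mm over their backs; the gripper's body (76 mm by 85 mm) begins 54 mm behind the grasp point. The pads swing forward as they close: fully open they stand 13 mm farther back than shut.
Start: joints at [64.194, 27.513, 91.461, -0, 61.026, -2.67], TCP at [0.255, 0.598, 0.231] pointing down, gripper open.
Joint ranges: [-157.49, 157.49], [-46.99, 117.5], [13.45, 153.17], [-89.5, 269.5], [5.16, 153.95], [-167.48, 167.48]. Speed limits (degrees/s): [108.29, 108.29, 136.94, 172.46, 172.46, 172.46].

INTERFACE

Orientations are given as a 3x3 rotation matrix whose columns are the frame's x, y, z axes.
In Python, from cell import sensors, get_image, calibration, finish_job gives the robot as it stands.
- The arm moves only by the tool apply_moves, never from a script. Its argument "series" is a list of rows, each an object with "offset": the shift along the tool's x, y, z in cm, a list of three; "rot": the turn, a rotation vector about the tool's x, y, z in rad, a list of three; "claw": the opening, from 0 (shut) to 1 (fully open). A call has 1 to 8 rows; each row is the pose to reach, as a shift and turn from the pose commanded when the call began, along the tool's axes at that moment; what a row does not reach only later rows make up. A row lasts 1/10 s, in which the tool goes at most 50 mm and 8.59 degrees, less where a joint would pass 70% of its speed; a pose out of reach is approached as far as the arm can. A call with a gripper value outside its range is refused whole. The fingers move at their own pace and stop on an object; "squeeze" is the grip in N (left out, the last holds). Time passes only in rows, so rows that repeat a pose let the fingers close. It gives the time, the measured TCP pose, the force and the opening at its end, in the units of the state.
- sensors.read_state(): the state, without advancing time (a new reading comes with each control period).
- get_image(name): name is "scene" or "top" or "wrist"; returns (picture, depth): 400x640x3 uint8, red, green, blue; 400x640 float32, m along the optical axis (not along the pixel's ray), 0 where there is no reading.
- calibration(name): a dict with "fov_y" (degrees; the focal length in pixels is half the picture's height over the tangent of half this angle, whatever the lens; pixels are square), "cx", "cy" (the principal point, pixels), "cam_to_world" (4x4, takes a point from camera to world coordinates); the wrist camera has in their place "tool_from_camera" (4x4, takes a point from camera to tool coordinates, whose origin is the TCP and whose axes are the flange's). Camera axes: x right, y down, z forward; pixel columns grow to the right and rows downward; lengths in m; the calibration is good to about 2 mm. A picture is of the moment at which its call begins: read the wrist's pose just before it. calibration takes no time and is no camera call.
- finish_job(): hands the job in, once; it reports no verdict.
The state is a dict: "clock": time; "qpos": joint angles; "qd": joint speeds; "tau": joint torques, N m; "tool_pos": TCP position; "orientation": TCP orientation; "force": force on the tool from outside, world axes, zero at the start; "torque": the same for the moment, N m; "width": opening from 0.0 (shut) to 1.0 (fully open).
Only numpy, scipy, OpenCV 4.12 (cv2) and the standard library are available. Lean on these libraries where they do the work, as an engineer would, in place of code of your own. Each camera call takes 0.05 s, during which the arm holds its last target.

TASK

Slide the aluminium blind flange along the bench, without lifting it, until it sits fully home against both faces of the brass V-stop under the hold-down's raised foot. Then press the red palm knob down 22 mm, so that the top of the grey cap meets the green band on the plunger and the sprung foot clamps the flange, and keep it there: finish while still holding the knob pressed. Do not disturb the tin, the copper collar or the hammer.

Things in the scene. Friction and masses are not known exactly. Their poses are not given: they have to be found in the camera images.
- flange_center (a point): Centre (10 mm above its underside) of the loose round aluminium blind flange: disc 100 mm diameter, 18 mm thick, with a central raised face 56 mm across and 2 mm high (20 mm in all), six dark bolt holes drawn in the top. About 0.3 to 0.6 kg, lying flat on the bench; too wide to grip across.
- seat (a point): Point on the bench (z = 0) where the flange's centre lies when fully home, straight below the foot. Its x axis is the direction in which the flange slides in, z is up. The V-stop: two brass faces 24 mm high, at 45 degrees to x, meeting 71 mm beyond this point along +x; their open ends lie 23 mm along +x and 48 mm to either side.
- fixture: The fixed blue hold-down; origin and axes as the seat. Tower 62 by 56 mm, 105 mm high with its grey cap, from 83 to 145 mm along +x; base plate 120 mm wide, 10 mm high, from 75 to 160 mm. A 22 mm wide steel arm with the foot reaches from the tower to 14 mm past the seat on the -x side, 56 to 68 mm above the bench (72 mm over the foot). Nothing else stands on the -x side.
- knob_top (a point): Centre of the flat top (40 mm across) of the red mushroom palm knob, 54 mm across, on the vertical plunger of the hold-down; 110 mm from the seat along the seat's +x and 170 mm above the bench when up. Nothing stands above it.
- plunger (a joint): Downward travel (m) of the sprung plunger with knob, arm and foot: 0 = up (it springs back there), 0.030 = bottom stop. The foot meets the flange at 0.012. On the knob: 4 N to start, about 16 N at 0.022 with the flange in place, 20 N at the bottom. Above the grey cap the rod is black, then green, then white; the cap's top meets the green band from 0.018 to 0.026.
- foot: The orange round foot, 32 mm across and 10 mm high, sprung (500 N/m) under the arm, above the seat; origin at the centre of its underside, 32 mm above the bench when the plunger is up.
- flange: The flange itself; origin at the centre of its underside.
- tin: Bystander: jar with a paper label and steel lid, 68 mm across, 75 mm high; origin at the centre of its underside.
- collar: Bystander: copper pipe collar, 60 mm across, 35 mm high; origin at the centre of its underside.
- hammer: Bystander: hammer 220 mm long lying on the bench, lying along its x axis.

How it is judged:
By the outcome, as a careful person would: the job done as asked, in the order asked, and still so for the second after the job is handed in, while the arm keeps its last pose, push and grip.
It also fails if it takes over 64 s, if anything falls off the work surface, if the arm or the gripper's body presses on something with over 40 N, if the wrist force passes 120 N, or if a joint passes its speed limit or range.

## Working session

There is one attempt and no reset: what is moved stays moved. The work goes in short steps, Python scripts to look and compute and a tool call to move; the robot and the scene stay as the last step left them, time stands still between calls to the robot, and variables do not carry over. Pictures are saved under pics/ and viewed, and the job is handed in when it is done.

Besides the shell and the picture viewer there is one more tool, called by a JSON object that holds its "fn" and its "kwargs", one argument or row to a line. apply_moves: Moves the arm, as the interface text tells. Its arguments: {"type":"object","properties":{"series":{"type":"array"},"squeeze":{"type":"number"}},"required":["series"]}

```bash
mkdir -p pics; ls; python3 - <<'E'
from cell import sensors,get_image,calibration
import cv2,numpy as np
for n in ["scene","top"]:
    p,d=get_image(n); cv2.imwrite(f"pics/{n}0.png",p[:,:,::-1]); np.save(f"{n}_d.npy",d); np.save(f"{n}_p.npy",p)
    print(n,calibration(n))
print(calibration("wrist")); print(sensors.read_state())
E
```

```text
pics
scene {'fov_y': 45.40181716647153, 'cx': 317.70382019305407, 'cy': 200.46436363550592, 'cam_to_world': array([[ 0.8013967 ,  0.48400599, -0.35142786,  1.00858033],
       [ 0.59812987, -0.64651797,  0.47355589, -0.45345893],
       [ 0.00199946, -0.58970562, -0.8076158 ,  0.9759785 ],
       [ 0.        ,  0.        ,  0.        ,  1.        ]])}
top {'fov_y': 46.3911741453229, 'cx': 319.4918267235112, 'cy': 196.35455770607848, 'cam_to_world': array([[-3.93273363e-02, -9.70323792e-01,  2.38589814e-01,
         4.25834527e-01],
       [-9.99226269e-01,  3.83028165e-02, -8.93069750e-03,
         4.27065392e-02],
       [-4.72993596e-04, -2.38756430e-01, -9.71079370e-01,
         1.06054853e+00],
       [ 0.00000000e+00,  0.00000000e+00,  0.00000000e+00,
         1.00000000e+00]])}
{'fov_y': 59.878844494343795, 'cx': 321.98587609559803, 'cy': 195.10530110340267, 'tool_from_camera': array([[ 4.65025010e-04, -9.64664833e-01, -2.63479685e-01,
         6.61769807e-02],
       [ 9.99999816e-01,  5.51147917e-04, -2.52953427e-04,
        -2.27479932e-04],
       [ 3.89231555e-04, -2.63479
[... 202 characters left out ...]
  9.14905921e+01,  1.52638479e-04,
        6.10264549e+01, -2.66814134e+00]), 'qd': array([-0.02230789, -0.1579638 , -0.00063305,  0.08988447,  0.07303229,
       -0.01037981]), 'tau': array([ 1.37418214e-03, -9.52252507e+01, -4.31046045e+01,  6.67648806e-05,
        5.14282758e-03, -3.75550496e-05]), 'tool_pos': array([0.25521166, 0.59739196, 0.23072175]), 'orientation': array([[-9.19560810e-01,  3.92947421e-01, -4.91084823e-04],
       [ 3.92947724e-01,  9.19560257e-01, -1.01022781e-03],
       [ 5.46156728e-05, -1.12193657e-03, -9.99999369e-01]]), 'force': array([-0.44139036,  0.49729749, -0.016067  ]), 'torque': array([ 0.02702615, -0.01001279, -0.02074835]), 'width': 1.0004147404047483}
```

View pics/scene0.png

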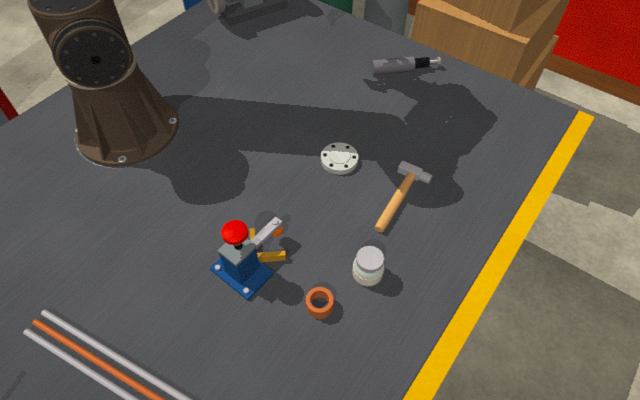

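View pics/top0.png

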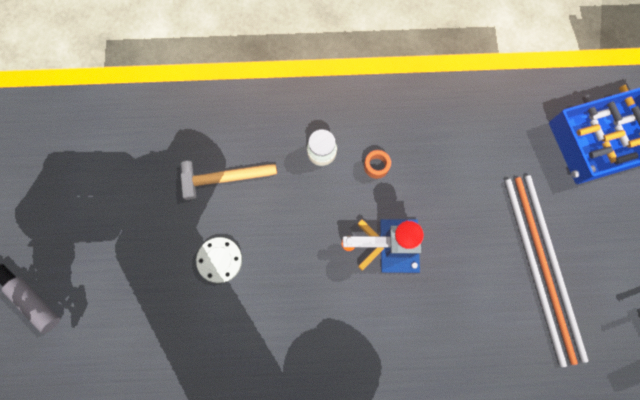

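```bash
cat > h.py <<'E'
import numpy as np,cv2
from cell import sensors,get_image,calibration
def cam(name,st=None):
    c=calibration(name)
    if name=="wrist":
        T=np.eye(4);T[:3,:3]=st['orientation'];T[:3,3]=st['tool_pos'];M=T@c['tool_from_camera']
    else: M=c['cam_to_world']
    return 200/np.tan(np.radians(c['fov_y']/2)),c['cx'],c['cy'],M
def ray(C,uv,z):
    f,cx,cy,M=C
    uv=np.atleast_2d(uv).astype(float)
    d=np.c_[(uv[:,0]-cx)/f,(uv[:,1]-cy)/f,np.ones(len(uv))]@M[:3,:3].T
    o=M[:3,3]
    return o+d*((z-o[2])/d[:,2])[:,None]
def proj(C,P):
    f,cx,cy,M=C
    q=(np.atleast_2d(P)-M[:3,3])@M[:3,:3]
    return np.c_[f*q[:,0]/q[:,2]+cx,f*q[:,1]/q[:,2]+cy]
def cloud(C,d):
    f,cx,cy,M=C
    v,u=np.mgrid[:400,:640]
    return np.stack([(u-cx)/f*d,(v-cy)/f*d,d],-1)@M[:3,:3].T+M[:3,3]
def blobs(m,mina=20):
    n,l,s,c=cv2.connectedComponentsWithStats(m.astype(np.uint8))
    return [(l==i,s[i],c[i]) for i in range(1,n) if s[i,4]>=mina]
E
python3 - <<'E'
from h import *
for n in["top","scene"]:
    p=np.load(n+"_p.npy");d=np.load(n+"_d.npy");C=cam(n)
    X=cloud(C,d); h=cv2.cvtColor(p,cv2.COLOR_RGB2HSV).astype(int)
    H,S,V=h[...,0],h[...,1],h[...,2]
    box=(X[...,0]>.3)&(X[...,0]<1)&(abs(X[...,1])<.6)&(d>0)
    print(n,"bench z",np.median(X[box][:,2]))
    masks=dict(red=((H<4)|(H>176))&(S>200)&(V>100),blue=(H>100)&(H<125)&(S>120),white=(S<45)&(V>140),orange=(H>=4)&(H<14)&(S>130),brass=(H>=14)&(H<25)&(S>150))
    for k,m in masks.items():
        for b,s,c in blobs(m&box,12):
            q=X[b]; print(k,s,c.round(1),"mean",q.mean(0).round(4),"z",np.percentile(q[:,2],[5,50,95]).round(4))
            if k=="red":
                print("  red ray .17",ray(C,c,.168).round(4))
            if k=="white":
                cn=max(cv2.findContours(b.astype(np.uint8),0,1)[0],key=len)
                if len(cn)>5:
                    print("  ell",cv2.fitEllipse(cn),ray(C,cv2.fitEllipse(cn)[0],.018))
E
```

```text
top bench z 0.0005070711852477316
red [396 222  26  25 360] [407.6 232.6] mean [ 0.566  -0.1325  0.1696] z [0.1658 0.1697 0.1726]
  red ray .17 [[ 0.5663 -0.1328  0.168 ]]
blue [ 549  102   57   82 1780] [572.5 142.2] mean [ 0.7833 -0.5577  0.0394] z [0.0041 0.0407 0.071 ]
blue [381 220  22  16 172] [387.6 225. ] mean [ 0.6104 -0.1197  0.0105] z [0.008  0.0105 0.0136]
blue [381 249  39  24 664] [399.1 262.3] mean [ 0.5244 -0.1381  0.0153] z [0.007  0.0107 0.0521]
white [472  70  35  10 116] [488.9  73.1] mean [ 9.871e-01 -4.032e-01 -1.000e-04] z [-0.0039 -0.      0.0033]
  ell ((487.556640625, 73.96304321289062), (7.357892036437988, 32.80799102783203), 86.0169677734375) [[ 0.97528341 -0.39189828  0.018     ]]
white [508  70   7   4  17] [510.6  71.4] mean [ 0.9897 -0.4581 -0.    ] z [-0.0024 -0.      0.0023]
  ell ((510.6895446777344, 71.47145080566406), (3.232548952102661, 6.231921195983887), 85.01310729980469) [[ 0.97975297 -0.44963436  0.018     ]]
white [453  72  18   6  39] [461.2  73.2] mean [ 9.893e-01 -3.336e-01  3.000e-04] z [-0.0016 -0.      0.0034]
  ell ((462.490264892578
[... 5629 characters left out ...]
mean [ 0.4501 -0.5     0.0136] z [0.0105 0.0135 0.017 ]
  ell ((81.59664916992188, 367.334228515625), (6.037197113037109, 199.85633850097656), 122.71802520751953) [[ 0.46249439 -0.49830258  0.018     ]]
orange [272 226  11  11  45] [277.9 231.6] mean [ 0.5803 -0.0307  0.0386] z [0.0332 0.0401 0.0438]
orange [306 287  28  32 584] [319.2 302.2] mean [ 0.7584 -0.1096  0.0268] z [0.0054 0.032  0.037 ]
orange [  33  320  133   80 1117] [ 97.9 360.9] mean [ 0.4726 -0.4715  0.013 ] z [0.0092 0.0131 0.0165]
brass [250 228   5  11  45] [251.9 232.6] mean [ 0.5265 -0.0629  0.0239] z [0.0212 0.0239 0.0274]
brass [257 250  29  12 262] [271.6 255.9] mean [ 0.6009 -0.0803  0.017 ] z [0.0015 0.0204 0.0256]
```

```bash
cat >> h.py <<'E'
from scipy.spatial.transform import Rotation as Rn
def plan(pos,R=None,st=None):
    st=st or sensors.read_state(); R0=st['orientation']
    R=R0 if R is None else R
    print("t",round(st['clock'],2),"offset cm",(R0.T@(np.array(pos)-st['tool_pos'])*100).round(2),"rot",Rn.from_matrix(R0.T@R).as_rotvec().round(4))
def Rd(yaw,tilt=0): # tool x at yaw deg, z down, tilt about tool y
    a=np.radians(yaw);x=np.array([np.cos(a),np.sin(a),0]);z=np.array([0,0,-1.])
    return np.c_[x,np.cross(z,x),z]@Rn.from_rotvec([0,np.radians(tilt),0]).as_matrix()
E
python3 -c "
from h import *
plan([.55,.31,.30],Rd(90))"
```

```text
t 0.1 offset cm [-38.4  -14.85  -6.91] rot [-1.000e-03  6.000e-04  1.167e+00]
```

{"fn": "apply_moves", "kwargs": {
  "series": [
    {"offset": [-38.4,-14.85,-6.9],"rot": [0,0,1.167],"claw": 1},
    {"offset": [-38.4,-14.85,-6.9],"rot": [0,0,1.167],"claw": 1},
    {"offset": [-38.4,-14.85,-6.9],"rot": [0,0,1.167],"claw": 1},
    {"offset": [-38.4,-14.85,-6.9],"rot": [0,0,1.167],"claw": 1},
    {"offset": [-38.4,-14.85,-6.9],"rot": [0,0,1.167],"claw": 1},
    {"offset": [-38.4,-14.85,-6.9],"rot": [0,0,1.167],"claw": 1},
    {"offset": [-38.4,-14.85,-6.9],"rot": [0,0,1.167],"claw": 1},
    {"offset": [-38.4,-14.85,-6.9],"rot": [0,0,1.167],"claw": 1}
  ]
}}

```text
clock: 0.9
tool_pos: [0.5388, 0.3206, 0.2976]
orientation: [[0.006, 1.0, -0.0], [1.0, -0.006, -0.0], [-0.0, -0.0, -1.0]]
force: [-0.2, 1.0, -0.2]
width: 0.995
```

```bash
python3 -c "
from h import *
plan([.55,.31,.30],Rd(90))"
```

```text
t 0.9 offset cm [-1.05  1.12 -0.24] rot [-0.0004  0.0001 -0.0061]
```

Settle, then look.

{"fn": "apply_moves", "kwargs": {
  "series": [
    {"offset": [0,0,0],"rot": [0,0,0],"claw": 1},
    {"offset": [0,0,0],"rot": [0,0,0],"claw": 1},
    {"offset": [0,0,0],"rot": [0,0,0],"claw": 1}
  ]
}}

```text
clock: 1.2
tool_pos: [0.5371, 0.3226, 0.2969]
orientation: [[-0.001, 1.0, -0.001], [1.0, 0.001, -0.0], [-0.0, -0.001, -1.0]]
force: [-0.9, 0.4, 0.1]
width: 0.999
```

```bash
python3 - <<'E'
from h import *
st=sensors.read_state(); print(st['tool_pos'],st['qd'].round(2))
p,d=get_image("wrist"); cv2.imwrite("pics/w1.png",p[:,:,::-1]); np.savez("w1.npz",p=p,d=d,R=st['orientation'],t=st['tool_pos'])
E
```

```text
[0.53709866 0.32260112 0.29694459] [ 1.01 -0.12  0.08 -0.04 -0.08  0.03]
```

View pics/w1.png

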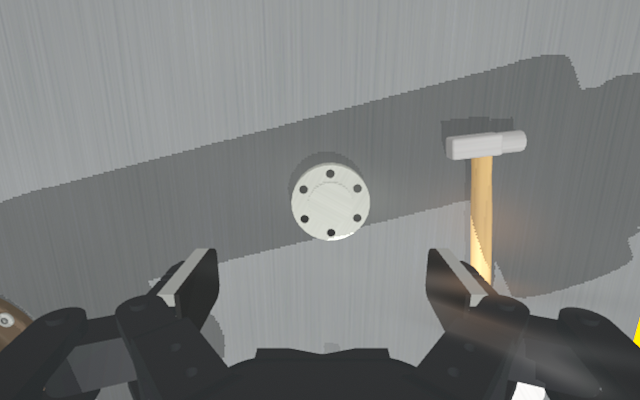

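```bash
python3 - <<'E'
from h import *
z=np.load("w1.npz");p=z['p'];st=dict(orientation=z['R'],tool_pos=z['t']);C=cam("wrist",st)
h=cv2.cvtColor(p,cv2.COLOR_RGB2HSV).astype(int)
m=(p.min(2)>185);m[:100]=0
for b,s,c in blobs(m,1500):
    cn=max(cv2.findContours(cv2.morphologyEx(b.astype(np.uint8),cv2.MORPH_CLOSE,np.ones((9,9))),0,1)[0],key=len)
    e=cv2.fitEllipse(cv2.convexHull(cn)); print(s,e,ray(C,e[0],.018), "depth pt",cloud(C,z['d'])[b].mean(0), e[1][0]/C[0]*np.median(z['d'][b]))
X=cloud(C,z['d']);print(X[120,100],X[100,400])
E
```

```text
[ 292  165   77   76 4132] ((330.2890625, 202.46365356445312), (75.09486389160156, 77.2300796508789), 86.60364532470703) [[0.54767339 0.26373713 0.018     ]] depth pt [0.54762041 0.26382036 0.02030511] 0.09477267519602585
[0.2621936  0.36462856 0.00097296] [6.32130820e-01 3.89030173e-01 4.08042359e-04]
```

```bash
python3 -c "
from h import *
plan([.567,-.02,.36],Rd(90))"
```

```text
t 1.25 offset cm [-34.3    2.95  -6.3 ] rot [-0.0009  0.0002  0.0016]
```

{"fn": "apply_moves", "kwargs": {
  "series": [
    {"offset": [-4,0.5,-2],"rot": [0,0,0],"claw": 1},
    {"offset": [-9,1,-4],"rot": [0,0,0],"claw": 1},
    {"offset": [-14,1.5,-6],"rot": [0,0,0],"claw": 1},
    {"offset": [-19,2,-6.3],"rot": [0,0,0],"claw": 1},
    {"offset": [-24,2.5,-6.3],"rot": [0,0,0],"claw": 1},
    {"offset": [-28.5,3,-6.3],"rot": [0,0,0],"claw": 1},
    {"offset": [-32,3,-6.3],"rot": [0,0,0],"claw": 1},
    {"offset": [-34,3,-6.3],"rot": [0,0,0],"claw": 1}
  ]
}}

```text
clock: 2.05
tool_pos: [0.5674, -0.0194, 0.3603]
orientation: [[-0.0, 1.0, -0.0], [1.0, 0.0, -0.0], [-0.0, -0.0, -1.0]]
force: [-0.0, 0.7, -0.3]
width: 1.003
```

{"fn": "apply_moves", "kwargs": {
  "series": [
    {"offset": [0,0,0],"rot": [0,0,0],"claw": 1},
    {"offset": [0,0,0],"rot": [0,0,0],"claw": 1},
    {"offset": [0,0,0],"rot": [0,0,0],"claw": 1}
  ]
}}

```text
clock: 2.35
tool_pos: [0.5677, -0.0161, 0.3603]
orientation: [[-0.002, 1.0, -0.0], [1.0, 0.002, 0.0], [0.0, -0.0, -1.0]]
force: [0.4, 0.1, 0.2]
width: 0.995
```

```bash
python3 - <<'E'
from h import *
st=sensors.read_state(); print(st['tool_pos'],st['qd'].round(2))
p,d=get_image("wrist"); cv2.imwrite("pics/w2.png",p[:,:,::-1]); np.savez("w2.npz",p=p,d=d,R=st['orientation'],t=st['tool_pos'])
E
```

```text
[ 0.56770951 -0.01614464  0.36034033] [ 0.18  0.02 -0.19 -0.13  0.05 -0.17]
```

View pics/w2.png

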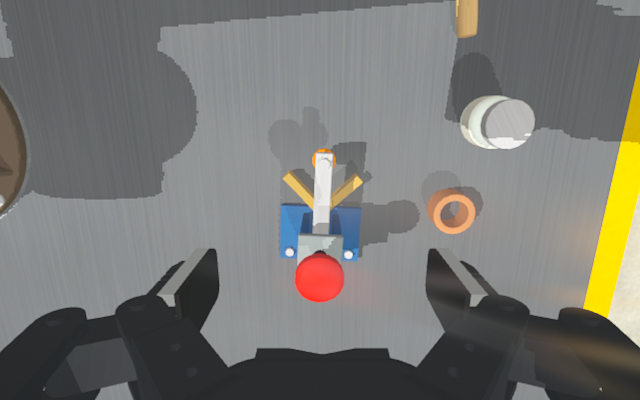

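```bash
python3 - <<'E'
from h import *
def corners(b,n=None):
    cn=max(cv2.findContours(b.astype(np.uint8),0,1)[0],key=len)
    return cv2.minAreaRect(cn),cv2.approxPolyDP(cn,2,True)[:,0]
for f,n in [("w2.npz","wrist"),(None,"top")]:
    if f: z=np.load(f);p=z['p'];d=z['d'];C=cam(n,dict(orientation=z['R'],tool_pos=z['t']))
    else: p=np.load("top_p.npy");d=np.load("top_d.npy");C=cam("top")
    X=cloud(C,d);h=cv2.cvtColor(p,cv2.COLOR_RGB2HSV).astype(int);H,S,V=h[...,0],h[...,1],h[...,2]
    box=(X[...,0]>.48)&(X[...,0]<.66)&(X[...,1]>-.25)&(X[...,1]<.03)&(d>0)
    print(n)
    # knob
    m=((H<5)|(H>175))&(S>170)&box&(X[...,2]>.13)
    for b,s,c in blobs(m,100):
        (e,r)=cv2.minEnclosingCircle(np.argwhere(b)[:,::-1].astype(np.float32)); 
        q=X[b]; print("knob",e,r,ray(C,e,.162),"top pts",q[q[:,2]>.168].mean(0), q[:,:2].min(0),q[:,:2].max(0))
    # arm: height 60..74
    m=box&(X[...,2]>.06)&(X[...,2]<.078)&(S<80)
    for b,s,c in blobs(m,100):
        r,_=corners(b); q=X[b][:,:2]; P=ray(C,cv2.boxPoints(r),.068)
        print("arm",s,P.round(4).tolist()); w,v=np.linalg.eigh(np.cov(q.T)); print("  mean",q.mean(0),"dir",v[:,1], np.degrees(np.arctan2(*v[::-1,1])))
    m=(H>100)&(H<125)&(S>120)&box&(X[...,2]<.02)
    q=X[m]; r=cv2.minAreaRect(q[:,:2].astype(np.float32)); print("plate",r,cv2.boxPoints(r).round(4).tolist(),np.median(q[:,2]))
    m=(H>=12)&(H<27)&(S>100)&box&(X[...,2]>.018)&(X[...,2]<.03)
    for b,s,c in blobs(m,30):
        q=X[b]; 
        l=cv2.fitLine(q[:,:2].astype(np.float32),2,0,.01,.01).ravel(); r=cv2.minAreaRect(q[:,:2].astype(np.float32))
        print("brass",s,q.mean(0),"ang",np.degrees(np.arctan2(l[1],l[0])),cv2.boxPoints(r).round(4).tolist())
    m=(H>=3)&(H<20)&(S>130)&box&(X[...,1]>-.05)&(X[...,2]>.028)&(X[...,2]<.05)
    if m.any(): q=X[m];print("foot",m.sum(),q.mean(0),q.min(0),q.max(0))
E
```

```text
wrist
knob (318.94989013671875, 277.9671630859375) 24.473093032836914 [[ 0.56492896 -0.13678417  0.162     ]] top pts [ 0.56446683 -0.13657258  0.17015252] [ 0.53901468 -0.16243985] [ 0.58995789 -0.11041368]
arm [ 312  152   21   83 1362] [[0.5531, -0.1219, 0.068], [0.5596, -0.0125, 0.068], [0.581, -0.0136, 0.068], [0.5759, -0.1232, 0.068]]
  mean [ 0.56766728 -0.06617612] dir [0.04908587 0.99879456] 87.18645614830308
plate ((0.565345823764801, -0.14471358060836792), (0.08376561850309372, 0.1207706406712532), 86.91031646728516) [[0.5027999877929688, -0.18330000340938568], [0.6233999729156494, -0.18979999423027039], [0.6279000043869019, -0.10610000044107437], [0.5073000192642212, -0.09960000216960907]] 0.01049548372036857
brass [283 173  30  36 337] [ 0.53505724 -0.07251499  0.02410276] ang -48.985924 [[0.5116999745368958, -0.05649999901652336], [0.5523999929428101, -0.10109999775886536], [0.5612000226974487, -0.09309999644756317], [0.5205000042915344, -0.04839999973773956]]
brass [331 176  31  33 335] [ 0.60072468 -0.07454896  0.0240647 ] ang 43.21587 [[0.5737000107765198, -0.0913999
[... 904 characters left out ...]
0.5049999952316284, -0.09780000150203705]] 0.01037670278382019
brass [358 220  20  16 116] [ 0.60258478 -0.07038666  0.02414677] ang 43.95983 [[0.5785999894142151, -0.08340000361204147], [0.5866000056266785, -0.09239999949932098], [0.623199999332428, -0.059700001031160355], [0.6151999831199646, -0.050700001418590546]]
brass [359 248  24  22 149] [ 0.53712744 -0.07430252  0.02417296] ang -48.119293 [[0.511900007724762, -0.053599998354911804], [0.5559999942779541, -0.10270000249147415], [0.5641000270843506, -0.09549999982118607], [0.5199999809265137, -0.046300001442432404]]
foot 31 [ 0.55729131 -0.02261599  0.04096333] [ 0.55287113 -0.03544272  0.02941194] [ 0.56886402 -0.01150909  0.0447855 ]
```

```bash
python3 -c "
from h import *
print(Rd(87.2,-12).round(3))
plan([.5512,.34,.10],Rd(87.2,-12))"
```

```text
[[ 0.048  0.999 -0.01 ]
 [ 0.977 -0.049 -0.208]
 [-0.208  0.    -0.978]]
t 2.4 offset cm [35.61 -1.58 26.04] rot [ 0.0052 -0.2096  0.0507]
```

{"fn": "apply_moves", "kwargs": {
  "series": [
    {"offset": [5,0,0],"rot": [0,0,0.05],"claw": 0.7},
    {"offset": [10,0,0],"rot": [0,0,0.05],"claw": 0.7},
    {"offset": [15,-0.5,0],"rot": [0,-0.1,0.05],"claw": 0.7},
    {"offset": [20,-1,0],"rot": [0,-0.2,0.05],"claw": 0.7},
    {"offset": [25,-1,0],"rot": [0.005,-0.21,0.05],"claw": 0.7},
    {"offset": [30,-1.5,2],"rot": [0.005,-0.21,0.05],"claw": 0.7},
    {"offset": [34,-1.6,5],"rot": [0.005,-0.21,0.05],"claw": 0.7},
    {"offset": [35.5,-1.6,9],"rot": [0.005,-0.21,0.05],"claw": 0.7}
  ]
}}

```text
clock: 3.2
tool_pos: [0.5515, 0.3406, 0.2751]
orientation: [[0.046, 0.999, -0.006], [0.978, -0.046, -0.205], [-0.205, 0.004, -0.979]]
force: [0.7, 0.4, 0.2]
width: 0.699
```

```bash
python3 -c "
from h import *
plan([.5512,.34,.05],Rd(87.2,-12))"
```

```text
t 3.2 offset cm [ 4.57 -0.11 22.05] rot [ 0.0043 -0.0027  0.0019]
```

{"fn": "apply_moves", "kwargs": {
  "series": [
    {"offset": [1,0,4.5],"rot": [0,0,0],"claw": 0.7},
    {"offset": [2,0,9],"rot": [0,0,0],"claw": 0.7},
    {"offset": [3,0,13.5],"rot": [0,0,0],"claw": 0.7},
    {"offset": [4,0,17.5],"rot": [0,0,0],"claw": 0.7},
    {"offset": [4.5,0,20.5],"rot": [0,0,0],"claw": 0.7},
    {"offset": [4.5,0,22],"rot": [0,0,0],"claw": 0.7},
    {"offset": [4.5,0,22],"rot": [0,0,0],"claw": 0.7},
    {"offset": [4.5,0,22],"rot": [0,0,0],"claw": 0.7}
  ]
}}

```text
clock: 4.0
tool_pos: [0.5522, 0.334, 0.0509]
orientation: [[0.049, 0.999, -0.009], [0.977, -0.05, -0.208], [-0.208, 0.001, -0.978]]
force: [0.1, 0.4, 0.8]
width: 0.703
```

```bash
python3 - <<'E'
from h import *
st=sensors.read_state(); print(st['tool_pos'],st['qd'].round(2))
for n in ["wrist","scene"]:
    p,d=get_image(n); cv2.imwrite(f"pics/{n}3.png",(p if n=="wrist" else cv2.resize(p[0:250,200:520],(640,500)))[:,:,::-1]); np.savez(f"{n}3.npz",p=p,d=d,R=st['orientation'],t=st['tool_pos'])
plan([.5512,.34,.003],Rd(87.2,-12))
E
```

```text
[0.55222126 0.33398079 0.05093515] [-0.23 -1.2  -0.71  0.14 -0.02 -0.02]
t 4.1 offset cm [ 1.57 -0.2   4.65] rot [ 0.0023 -0.0011 -0.0016]
```

View pics/wrist3.png

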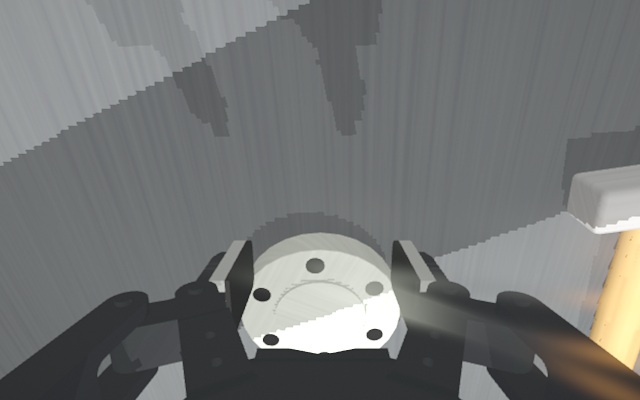

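View pics/scene3.png

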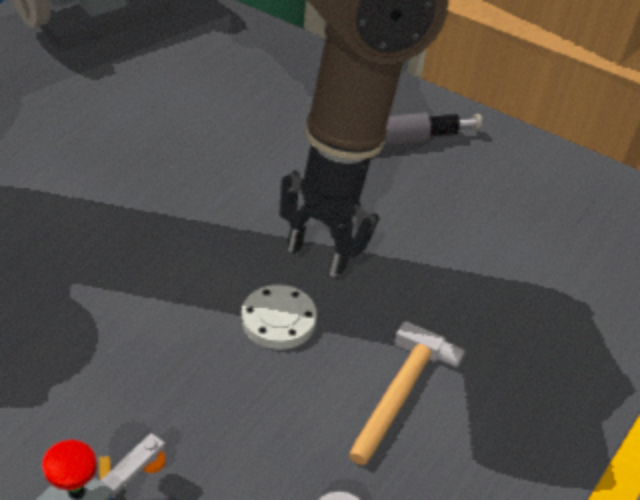

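```bash
python3 - <<'E'
from h import *
z=np.load("wrist3.npz");C=cam("wrist",dict(orientation=z['R'],tool_pos=z['t']));X=cloud(C,z['d'])
T=(X-z['t'])@z['R']
for sl in [np.s_[235:320,195:250],np.s_[235:320,395:440]]:
    q=T[sl].reshape(-1,3);q=q[(z['d'][sl].ravel()>0)&(q[:,2]<.02)]
    q=q[(abs(q[:,1])<.05)&(q[:,0]>-.02)&(q[:,0]<.02)]
    o=np.argsort(-q[:,2])[:300]; print(len(q),q[:,2].max(),np.percentile(q[:,2],[80,90,95,99]),q[:,0].min(),q[:,0].max(),q[:,1].min(),q[:,1].max())
E
```

```text
3507 -0.008494297213673509 [-0.02299483 -0.01766115 -0.01449695 -0.01099031] -0.011918777831425587 0.017528105780947132 -0.043569579011097426 -0.02079106113072001
3055 -0.008842762549537541 [-0.02240666 -0.01760809 -0.01499972 -0.01134585] -0.012016545213046792 0.017409075034006273 0.021294181372170568 0.04362165101243239
```

```bash
python3 - <<'E'
from h import *
plan([.5512,.337,-.001],Rd(87.2,-12))
R=sensors.read_state()['orientation']
print("10mm along -y,x:", (R.T@np.array([.1116,-.9938,0])).round(4),(R.T@np.array([-.049,-.9988,0])).round(4))
E
```

```text
t 4.1 offset cm [ 1.36 -0.19  5.1 ] rot [ 0.0023 -0.0011 -0.0016]
10mm along -y,x: [-0.9656  0.1611  0.2046] [-9.784e-01  9.000e-04  2.068e-01]
```

{"fn": "apply_moves", "kwargs": {
  "series": [
    {"offset": [0.7,-0.1,2],"rot": [0,0,0],"claw": 0.7},
    {"offset": [1.1,-0.2,3.5],"rot": [0,0,0],"claw": 0.7},
    {"offset": [1.3,-0.2,4.5],"rot": [0,0,0],"claw": 0.7},
    {"offset": [1.4,-0.2,5.1],"rot": [0,0,0],"claw": 0.7},
    {"offset": [1.4,-0.2,5.1],"rot": [0,0,0],"claw": 0.7},
    {"offset": [1.4,-0.2,5.1],"rot": [0,0,0],"claw": 0.7}
  ]
}}

```text
clock: 4.7
tool_pos: [0.5502, 0.3364, -0.0028]
orientation: [[0.049, 0.999, -0.01], [0.977, -0.05, -0.208], [-0.208, 0.001, -0.978]]
force: [0.4, 0.3, -0.2]
width: 0.699
```

{"fn": "apply_moves", "kwargs": {
  "series": [
    {"offset": [-0.6,0.1,0.128],"rot": [0,0,0],"claw": 0.7},
    {"offset": [-1.2,0.19,0.255],"rot": [0,0,0],"claw": 0.7},
    {"offset": [-1.8,0.28,0.383],"rot": [0,0,0],"claw": 0.7},
    {"offset": [-2.4,0.37,0.51],"rot": [0,0,0],"claw": 0.7},
    {"offset": [-3.2,0.5,0.68],"rot": [0,0,0],"claw": 0.7},
    {"offset": [-4.0,0.62,0.85],"rot": [0,0,0],"claw": 0.7},
    {"offset": [-5.0,0.78,1.063],"rot": [0,0,0],"claw": 0.7},
    {"offset": [-6.0,0.94,1.276],"rot": [0,0,0],"claw": 0.7}
  ]
}}

```text
clock: 5.5
tool_pos: [0.5564, 0.2738, -0.003]
orientation: [[0.049, 0.999, -0.01], [0.977, -0.05, -0.208], [-0.208, 0.0, -0.978]]
force: [0.0, 1.3, -0.6]
width: 0.703
```

```bash
python3 - <<'E'
from h import *
st=sensors.read_state(); print(st['tool_pos'],st['force'])
for n in ["wrist"]:
    p,d=get_image(n); cv2.imwrite(f"pics/{n}4.png",p[:,:,::-1])
E
```

```text
[ 0.55635877  0.27379831 -0.00299491] [ 0.0332382   1.34490885 -0.57905841]
```

View pics/wrist4.png

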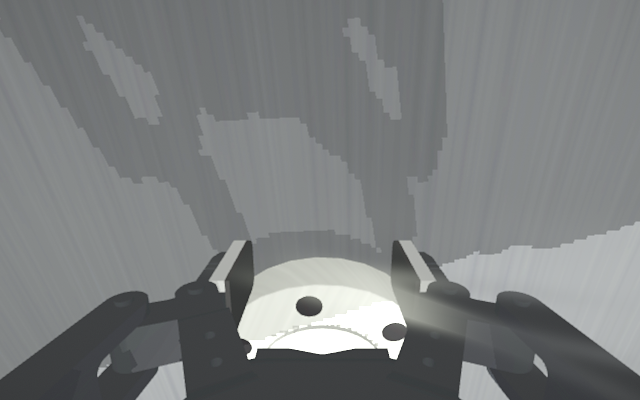

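{"fn": "apply_moves", "kwargs": {
  "series": [
    {"offset": [-1.0,0.16,0.213],"rot": [0,0,0],"claw": 0.7},
    {"offset": [-2.0,0.31,0.425],"rot": [0,0,0],"claw": 0.7},
    {"offset": [-3.0,0.47,0.638],"rot": [0,0,0],"claw": 0.7},
    {"offset": [-4.0,0.62,0.85],"rot": [0,0,0],"claw": 0.7},
    {"offset": [-5.0,0.78,1.063],"rot": [0,0,0],"claw": 0.7},
    {"offset": [-6.0,0.94,1.276],"rot": [0,0,0],"claw": 0.7},
    {"offset": [-7.0,1.09,1.488],"rot": [0,0,0],"claw": 0.7},
    {"offset": [-8.0,1.25,1.7],"rot": [0,0,0],"claw": 0.7}
  ]
}}

```text
clock: 6.35
tool_pos: [0.5647, 0.1915, -0.0029]
orientation: [[0.049, 0.999, -0.01], [0.977, -0.05, -0.208], [-0.209, 0.0, -0.978]]
force: [0.1, 1.1, 0.4]
width: 0.696
```

{"fn": "apply_moves", "kwargs": {
  "series": [
    {"offset": [-1.0,0.16,0.213],"rot": [0,0,0],"claw": 0.7},
    {"offset": [-2.0,0.31,0.425],"rot": [0,0,0],"claw": 0.7},
    {"offset": [-3.0,0.47,0.638],"rot": [0,0,0],"claw": 0.7},
    {"offset": [-4.0,0.62,0.85],"rot": [0,0,0],"claw": 0.7},
    {"offset": [-5.0,0.78,1.063],"rot": [0,0,0],"claw": 0.7},
    {"offset": [-6.0,0.94,1.276],"rot": [0,0,0],"claw": 0.7},
    {"offset": [-7.0,1.09,1.488],"rot": [0,0,0],"claw": 0.7},
    {"offset": [-8.0,1.25,1.7],"rot": [0,0,0],"claw": 0.7}
  ]
}}

```text
clock: 7.15
tool_pos: [0.5731, 0.1092, -0.0029]
orientation: [[0.049, 0.999, -0.01], [0.977, -0.05, -0.208], [-0.209, 0.0, -0.978]]
force: [-0.3, 1.6, -0.8]
width: 0.701
```

```bash
python3 - <<'E'
from h import *
st=sensors.read_state(); print(st['tool_pos'],st['force'])
plan([.5730,.0239,-.003],Rd(87.2,-12))
for n in ["wrist","top"]:
    p,d=get_image(n); cv2.imwrite(f"pics/{n}5.png",(p if n=="wrist" else cv2.resize(p[130:330,180:500],(800,500)))[:,:,::-1])
E
```

```text
[ 0.57311341  0.10916547 -0.00287863] [-0.29033947  1.6126286  -0.79009713]
t 7.15 offset cm [-8.33  0.42  1.79] rot [-0.0001  0.0006 -0.0013]
```

View pics/top5.png

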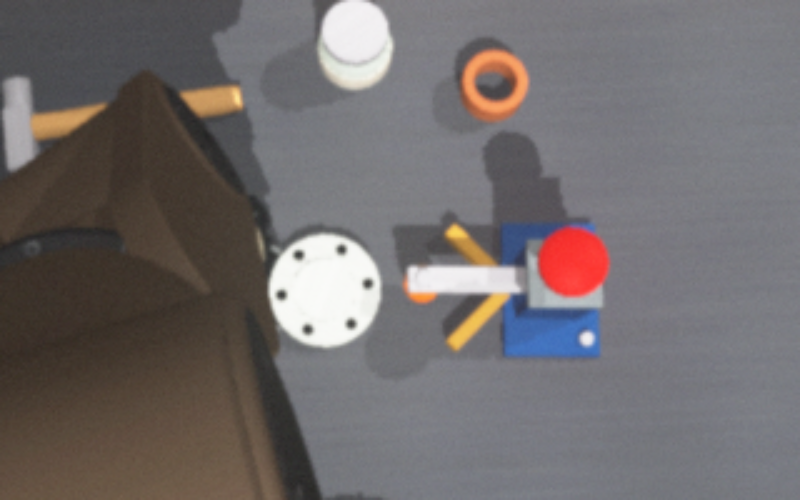

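```bash
python3 - <<'E'
from h import *
C=cam("top"); c=ray(C,[[310,246]],.018)[0]; print(c)
d=np.array([-.049,-.9988]); s=np.array([.5705,-.027]); e=s-c[:2]
t=sensors.read_state()['tool_pos']; print("along",e@d,"lat",e@[d[1],-d[0]],"tcp->flange",c-t)
E
```

```text
[0.56831078 0.05888614 0.018     ]
along 0.08567580939410041 lat -0.0063950185446213816 tcp->flange [-0.00471581 -0.04969402  0.02085182]
```

{"fn": "apply_moves", "kwargs": {
  "series": [
    {"offset": [-0.8,0.06,0.17],"rot": [0,0,0],"claw": 0.7},
    {"offset": [-1.6,0.12,0.34],"rot": [0,0,0],"claw": 0.7},
    {"offset": [-2.4,0.18,0.51],"rot": [0,0,0],"claw": 0.7},
    {"offset": [-3.2,0.24,0.68],"rot": [0,0,0],"claw": 0.7},
    {"offset": [-4.0,0.3,0.85],"rot": [0,0,0],"claw": 0.7},
    {"offset": [-4.8,0.36,1.02],"rot": [0,0,0],"claw": 0.7},
    {"offset": [-5.6,0.4,1.19],"rot": [0,0,0],"claw": 0.7},
    {"offset": [-6.4,0.42,1.36],"rot": [0,0,0],"claw": 0.7}
  ]
}}

```text
clock: 8.05
tool_pos: [0.574, 0.0438, -0.0028]
orientation: [[0.049, 0.999, -0.01], [0.977, -0.05, -0.208], [-0.209, 0.0, -0.978]]
force: [0.3, 1.4, 0.2]
width: 0.7
```

```bash
python3 - <<'E'
from h import *
st=sensors.read_state(); print(st['tool_pos'],st['force'])
plan([.5730,.0239,-.003],Rd(87.2,-12))
for n in ["scene","top"]:
    p,d=get_image(n); cv2.imwrite(f"pics/{n}6.png",(cv2.resize(p[150:350,150:470],(800,500)) if n=="scene" else cv2.resize(p[130:330,180:500],(800,500)))[:,:,::-1])
E
```

```text
[ 0.57398021  0.04378877 -0.00283448] [0.3193884  1.41360846 0.15169303]
t 8.05 offset cm [-1.94  0.    0.43] rot [-0.      0.0006 -0.0013]
```

View pics/top6.png

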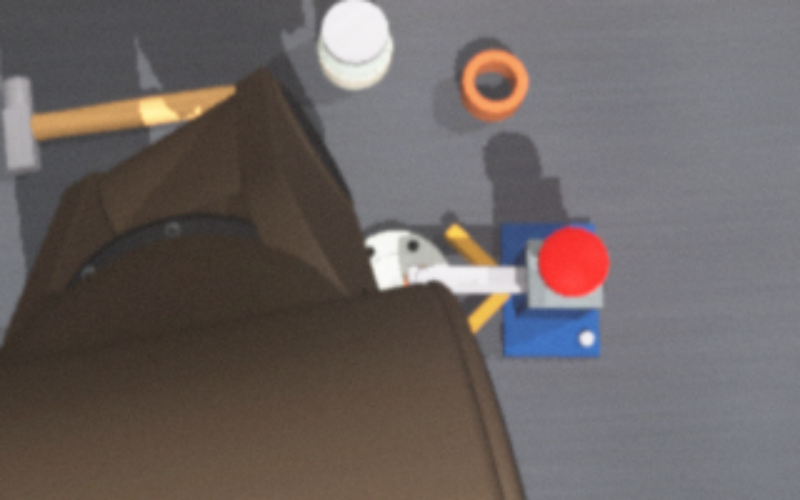

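View pics/scene6.png

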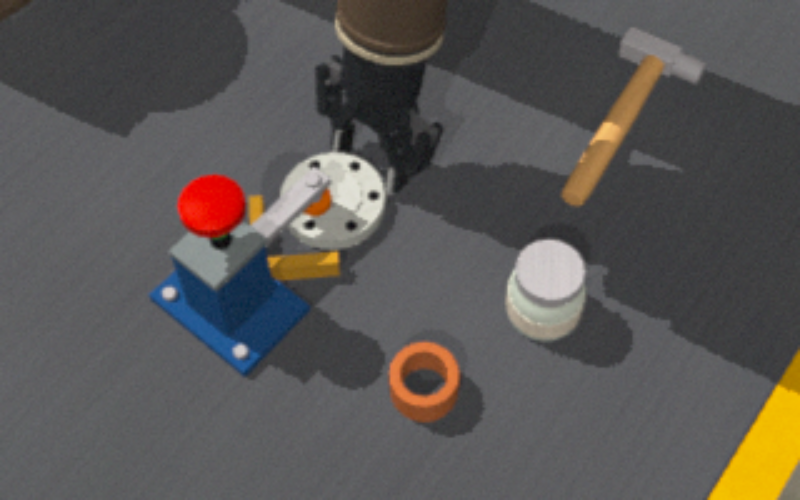

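{"fn": "apply_moves", "kwargs": {
  "series": [
    {"offset": [-0.25,0,0.053],"rot": [0,0,0],"claw": 0.7},
    {"offset": [-0.5,0,0.106],"rot": [0,0,0],"claw": 0.7},
    {"offset": [-0.75,0,0.16],"rot": [0,0,0],"claw": 0.7},
    {"offset": [-1.0,0,0.213],"rot": [0,0,0],"claw": 0.7},
    {"offset": [-1.2,0,0.255],"rot": [0,0,0],"claw": 0.7},
    {"offset": [-1.4,0,0.298],"rot": [0,0,0],"claw": 0.7},
    {"offset": [-1.6,0,0.34],"rot": [0,0,0],"claw": 0.7}
  ]
}}

```text
clock: 8.85
tool_pos: [0.5732, 0.028, -0.0028]
orientation: [[0.049, 0.999, -0.01], [0.977, -0.05, -0.208], [-0.208, 0.0, -0.978]]
force: [0.4, 1.7, 0.2]
width: 0.697
```

{"fn": "apply_moves", "kwargs": {
  "series": [
    {"offset": [-0.1,0,0.021],"rot": [0,0,0],"claw": 0.7},
    {"offset": [-0.2,0,0.043],"rot": [0,0,0],"claw": 0.7},
    {"offset": [-0.3,0,0.064],"rot": [0,0,0],"claw": 0.7},
    {"offset": [-0.4,0,0.085],"rot": [0,0,0],"claw": 0.7}
  ]
}}

```text
clock: 9.25
tool_pos: [0.5729, 0.024, -0.0028]
orientation: [[0.049, 0.999, -0.01], [0.977, -0.05, -0.208], [-0.209, 0.0, -0.978]]
force: [-0.0, 2.5, 0.4]
width: 0.703
```

{"fn": "apply_moves", "kwargs": {
  "series": [
    {"offset": [-0.05,0,0.011],"rot": [0,0,0],"claw": 0.7},
    {"offset": [-0.1,0,0.021],"rot": [0,0,0],"claw": 0.7},
    {"offset": [-0.15,0,0.032],"rot": [0,0,0],"claw": 0.7}
  ]
}}

```text
clock: 9.55
tool_pos: [0.5729, 0.0226, -0.0028]
orientation: [[0.049, 0.999, -0.01], [0.977, -0.05, -0.208], [-0.208, 0.0, -0.978]]
force: [0.1, 2.5, -0.6]
width: 0.704
```

{"fn": "apply_moves", "kwargs": {
  "series": [
    {"offset": [-0.1,0,0.021],"rot": [0,0,0],"claw": 0.7},
    {"offset": [-0.2,0,0.043],"rot": [0,0,0],"claw": 0.7}
  ]
}}

```text
clock: 9.75
tool_pos: [0.5727, 0.0206, -0.0029]
orientation: [[0.049, 0.999, -0.01], [0.977, -0.05, -0.208], [-0.208, 0.0, -0.978]]
force: [-2.4, 8.8, 0.1]
width: 0.701
```

{"fn": "apply_moves", "kwargs": {
  "series": [
    {"offset": [-0.05,0,0.011],"rot": [0,0,0],"claw": 0.7},
    {"offset": [-0.1,0,0.021],"rot": [0,0,0],"claw": 0.7}
  ]
}}

```text
clock: 9.95
tool_pos: [0.5725, 0.0201, -0.0029]
orientation: [[0.049, 0.999, -0.01], [0.977, -0.05, -0.208], [-0.208, 0.0, -0.978]]
force: [-3.1, 14.2, 1.4]
width: 0.7
```

{"fn": "apply_moves", "kwargs": {
  "series": [
    {"offset": [-0.05,0,0.011],"rot": [0,0,0],"claw": 0.7},
    {"offset": [-0.1,0,0.021],"rot": [0,0,0],"claw": 0.7}
  ]
}}

```text
clock: 10.15
tool_pos: [0.5724, 0.0196, -0.0029]
orientation: [[0.049, 0.999, -0.01], [0.977, -0.05, -0.207], [-0.207, 0.0, -0.978]]
force: [-5.5, 21.0, 2.6]
width: 0.701
```

```bash
python3 - <<'E'
from h import *
st=sensors.read_state(); print(st['tool_pos'],st['force'])
for n in ["scene","wrist"]:
    p,d=get_image(n); cv2.imwrite(f"pics/{n}7.png",(cv2.resize(p[190:310,200:360],(800,600),interpolation=cv2.INTER_CUBIC) if n=="scene" else p)[:,:,::-1])
E
```

```text
[ 0.57238221  0.01960749 -0.00293004] [-5.51443242 20.96604175  2.57997609]
```

View pics/scene7.png

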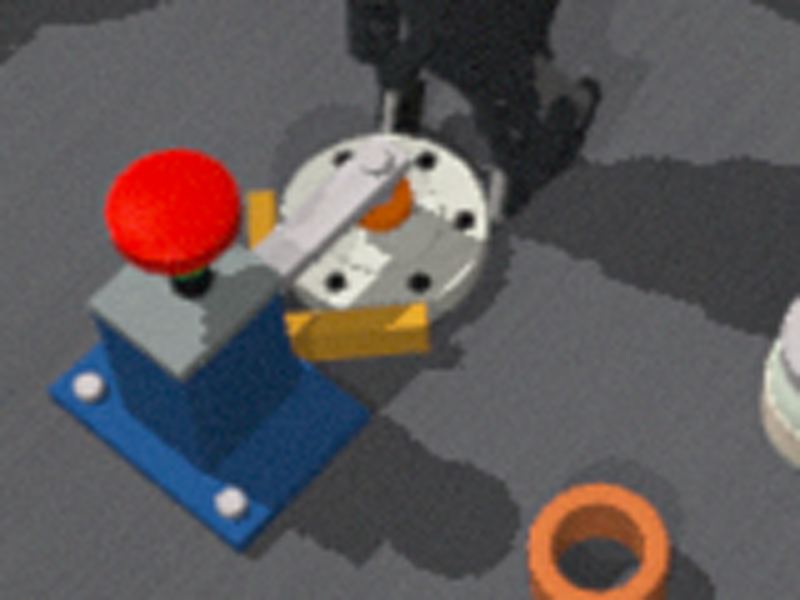

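{"fn": "apply_moves", "kwargs": {
  "series": [
    {"offset": [0.1,0,-0.021],"rot": [0,0,0],"claw": 0.7},
    {"offset": [0.1,-0.1,-0.021],"rot": [0,0,0],"claw": 0.7},
    {"offset": [0.1,-0.15,-0.021],"rot": [0,0,0],"claw": 0.7},
    {"offset": [0.1,-0.15,-0.021],"rot": [0,0,0],"claw": 0.7}
  ]
}}

```text
clock: 10.65
tool_pos: [0.5719, 0.0202, -0.0028]
orientation: [[0.049, 0.999, -0.009], [0.977, -0.05, -0.207], [-0.208, 0.002, -0.978]]
force: [2.2, 10.0, -2.3]
width: 0.699
```

{"fn": "apply_moves", "kwargs": {
  "series": [
    {"offset": [-0.05,0.02,0.011],"rot": [0,0,0],"claw": 0.7},
    {"offset": [-0.1,0.02,0.021],"rot": [0,0,0],"claw": 0.7},
    {"offset": [-0.1,0.02,0.021],"rot": [0,0,0],"claw": 0.7}
  ]
}}

```text
clock: 10.95
tool_pos: [0.5721, 0.0198, -0.0028]
orientation: [[0.049, 0.999, -0.008], [0.977, -0.05, -0.207], [-0.207, 0.002, -0.978]]
force: [0.8, 16.8, -0.0]
width: 0.699
```

{"fn": "apply_moves", "kwargs": {
  "series": [
    {"offset": [0.4,0.02,-0.085],"rot": [0,0,0],"claw": 0.7},
    {"offset": [1.0,0.02,-0.21],"rot": [0,0,0],"claw": 0.7},
    {"offset": [2.5,0,-0.53],"rot": [0,0,0],"claw": 0.7},
    {"offset": [5,0,-1.06],"rot": [0,0,0],"claw": 0.7},
    {"offset": [8,0,-2.5],"rot": [0,0,0],"claw": 0.7},
    {"offset": [10,0,-5],"rot": [0,0,0],"claw": 0.5},
    {"offset": [11,0,-9],"rot": [0,0,0],"claw": 0},
    {"offset": [11,0,-13],"rot": [0,0,0],"claw": 0}
  ]
}}

```text
clock: 11.75
tool_pos: [0.5773, 0.1556, 0.1019]
orientation: [[0.047, 0.999, -0.011], [0.977, -0.048, -0.208], [-0.209, -0.001, -0.978]]
force: [0.4, -0.8, 0.2]
width: 0.192
```

```bash
python3 - <<'E'
from h import *
p,d=get_image("top"); cv2.imwrite("pics/top8.png",cv2.resize(p[180:300,300:460],(800,600),interpolation=cv2.INTER_CUBIC)[:,:,::-1])
plan([.5647,-.03,.33],Rd(87.2))
E
```

```text
t 11.8 offset cm [-22.93  -0.54 -17.83] rot [0.0061 0.2073 0.0003]
```

View pics/top8.png

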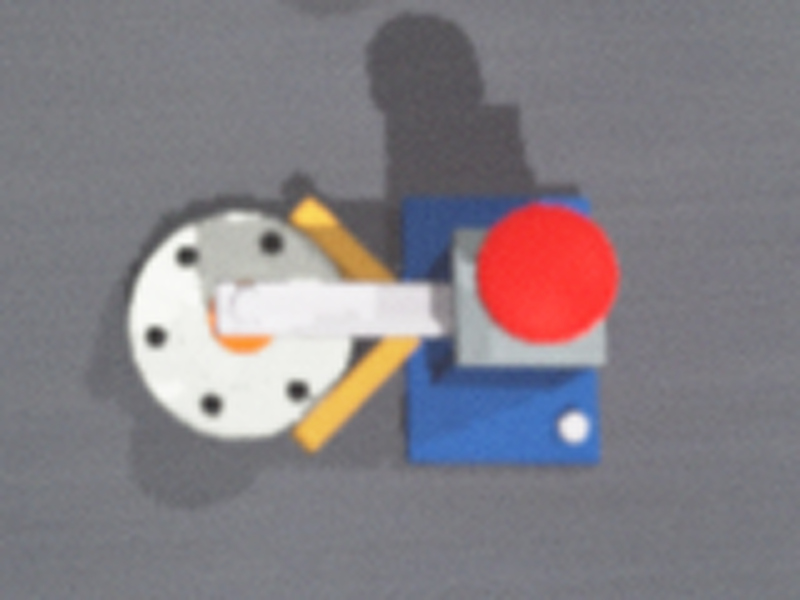

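{"fn": "apply_moves", "kwargs": {
  "series": [
    {"offset": [0,0,-5],"rot": [0,0.05,0],"claw": 0},
    {"offset": [-1,0,-10],"rot": [0,0.1,0],"claw": 0},
    {"offset": [-4,0,-14],"rot": [0,0.15,0],"claw": 0},
    {"offset": [-8,0,-17],"rot": [0,0.207,0],"claw": 0},
    {"offset": [-12.5,-0.3,-18],"rot": [0.006,0.207,0],"claw": 0},
    {"offset": [-17,-0.5,-18.5],"rot": [0.006,0.207,0],"claw": 0},
    {"offset": [-20,-0.5,-18],"rot": [0.006,0.207,0],"claw": 0},
    {"offset": [-21.5,-0.5,-18],"rot": [0.006,0.207,0],"claw": 0}
  ]
}}

```text
clock: 12.6
tool_pos: [0.5641, -0.0209, 0.3228]
orientation: [[0.052, 0.999, -0.006], [0.999, -0.052, -0.003], [-0.003, -0.005, -1.0]]
force: [1.2, 0.2, 0.7]
width: -0.003
```

{"fn": "apply_moves", "kwargs": {
  "series": [
    {"offset": [0,0,0],"rot": [0,0,0],"claw": 0},
    {"offset": [0,0,0],"rot": [0,0,0],"claw": 0},
    {"offset": [0,0,0],"rot": [0,0,0],"claw": 0}
  ]
}}

```text
clock: 12.9
tool_pos: [0.5643, -0.0178, 0.3218]
orientation: [[0.05, 0.999, -0.007], [0.999, -0.05, -0.002], [-0.003, -0.007, -1.0]]
force: [-0.6, 0.6, -0.5]
width: -0.003
```

```bash
python3 - <<'E'
from h import *
st=sensors.read_state(); print(st['tool_pos'],st['qd'].round(2),st['width'],st['force'])
p,d=get_image("wrist"); cv2.imwrite("pics/w9.png",p[:,:,::-1]);C=cam("wrist",st);X=cloud(C,d);h=cv2.cvtColor(p,cv2.COLOR_RGB2HSV).astype(int);H,S,V=h[...,0],h[...,1],h[...,2]
np.savez("w9.npz",p=p,d=d,R=st['orientation'],t=st['tool_pos'])
m=((H<5)|(H>175))&(S>170)&(X[...,2]>.13)&(X[...,2]<.2)
q=X[m]; print("knob top",q[q[:,2]>.1685].mean(0),(q.min(0)+q.max(0))/2,q[:,2].max())
fl=(X[...,2]>.012)&(X[...,2]<.023)&(S<60)&(X[...,1]>-.075)&(X[...,1]<.04)&(abs(X[...,0]-.57)<.06)&(V>150)
pts=cv2.convexHull(X[fl][:,:2].astype(np.float32)); print("flange enc",cv2.minEnclosingCircle(pts),cv2.fitEllipse(pts))
m=(H>=12)&(H<27)&(S>100)&(X[...,2]>.018)&(X[...,2]<.03)&(abs(X[...,0]-.57)<.08)&(abs(X[...,1]+.07)<.06)
for b,s,c in blobs(m,30):
    q=X[b];r=cv2.minAreaRect(q[:,:2].astype(np.float32));print("brass",s,cv2.boxPoints(r).round(4).tolist())
m=(H>100)&(H<125)&(S>120)&(X[...,2]<.02)&(abs(X[...,0]-.57)<.1)&(abs(X[...,1]+.14)<.1)
print("plate",cv2.minAreaRect(X[m][:,:2].astype(np.float32)))
E
```

```text
[ 0.5643274  -0.01783314  0.3218426 ] [ 0.16 -0.03 -0.09 -0.14 -0.   -0.27] -0.0033238659685691095 [-0.55422295  0.55263628 -0.49789062]<stdin>:6: RuntimeWarning: Mean of empty slice.
  ret = um.true_divide(
Traceback (most recent call last):
ValueError: zero-size array to reduction operation minimum which has no identity
```

View pics/w9.png

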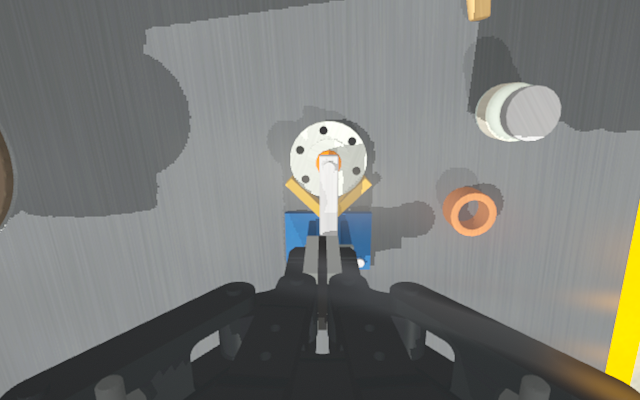

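```bash
python3 - <<'E'
from h import *
z=np.load("w9.npz");p=z['p'];d=z['d'];C=cam("wrist",dict(orientation=z['R'],tool_pos=z['t']));X=cloud(C,d);h=cv2.cvtColor(p,cv2.COLOR_RGB2HSV).astype(int);H,S,V=h[...,0],h[...,1],h[...,2]
fl=(X[...,2]>.012)&(X[...,2]<.023)&(S<60)&(X[...,1]>-.1)&(X[...,1]<.04)&(abs(X[...,0]-.57)<.06)
q=X[fl][:,:2]; pts=cv2.convexHull(q.astype(np.float32)); print("flange enc",cv2.minEnclosingCircle(pts),cv2.fitEllipse(pts))
c=np.array(cv2.fitEllipse(pts)[0])
m=(H>=12)&(H<27)&(S>100)&(X[...,2]>.018)&(X[...,2]<.03)&(abs(X[...,0]-.57)<.08)&(abs(X[...,1]+.07)<.06)
for b,s,_ in blobs(m,30):
    P=X[b][:,:2];l=cv2.fitLine(P.astype(np.float32),2,0,.01,.01).ravel();n=np.array([-l[1],l[0]]);dd=abs((P-c)@n)
    print("brass",s,"dist min/p5/med/p95",np.percentile(dd,[0,5,50,95])*1000,cv2.minAreaRect(P.astype(np.float32))[1])
m=(H>100)&(H<125)&(S>120)&(X[...,2]<.02)&(abs(X[...,0]-.57)<.1)&(abs(X[...,1]+.14)<.1)
print("plate",cv2.minAreaRect(X[m][:,:2].astype(np.float32)))
z=np.load("w2.npz")
plan([.5647,-.1366,.185],Rd(87.2))
E
```

```text
flange enc ((0.5700058937072754, -0.028523951768875122), 0.050636954605579376) ((0.5695944428443909, -0.028120072558522224), (0.0987079069018364, 0.0998278483748436), 38.38893508911133)
brass [286 178  33  38 387] dist min/p5/med/p95 [49.08371279 49.88646811 55.25158374 60.24981097] (0.011536397971212864, 0.060279231518507004)
brass [338 178  33  38 347] dist min/p5/med/p95 [48.98821055 50.21347987 55.80663936 60.76612123] (0.05920945852994919, 0.012299551628530025)
plate ((0.5657479763031006, -0.14358046650886536), (0.07346577942371368, 0.1320696771144867), 78.24345397949219)
t 12.95 offset cm [-11.82   0.71  13.71] rot [-0.0064  0.0027 -0.0005]
```

{"fn": "apply_moves", "kwargs": {
  "series": [
    {"offset": [-4,0.2,0],"rot": [-0.006,0.003,0],"claw": 0},
    {"offset": [-8,0.5,2],"rot": [-0.006,0.003,0],"claw": 0},
    {"offset": [-11,0.7,5],"rot": [-0.006,0.003,0],"claw": 0},
    {"offset": [-11.8,0.7,9],"rot": [-0.006,0.003,0],"claw": 0},
    {"offset": [-11.8,0.7,12],"rot": [-0.006,0.003,0],"claw": 0},
    {"offset": [-11.8,0.7,13],"rot": [-0.006,0.003,0],"claw": 0},
    {"offset": [-11.8,0.7,13],"rot": [-0.006,0.003,0],"claw": 0},
    {"offset": [-11.8,0.7,13],"rot": [-0.006,0.003,0],"claw": 0}
  ]
}}

```text
clock: 13.75
tool_pos: [0.5656, -0.1373, 0.1938]
orientation: [[0.05, 0.999, 0.002], [0.999, -0.05, -0.0], [-0.0, 0.002, -1.0]]
force: [0.4, -1.0, 0.3]
width: -0.003
```

```bash
python3 - <<'E'
from h import *
plan([.5645,-.137,.175],Rd(87.2))
p,d=get_image("scene"); cv2.imwrite("pics/s10.png",cv2.resize(p[150:310,170:370],(800,640))[:600,:,::-1])
E
```

```text
t 13.75 offset cm [ 0.03 -0.11  1.88] rot [ 0.0016  0.0003 -0.0009]
```

View pics/s10.png

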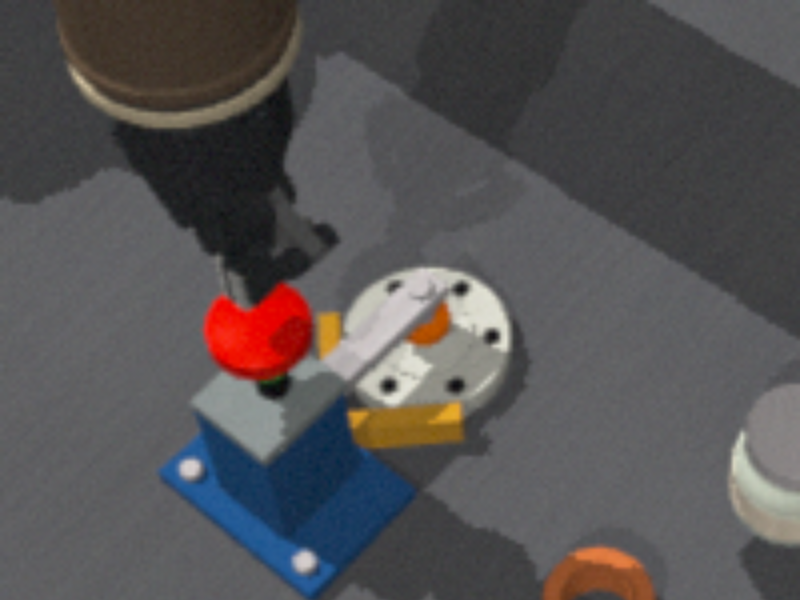

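Centred over the knob (about (258,330)). Down to contact.

{"fn": "apply_moves", "kwargs": {
  "series": [
    {"offset": [0,-0.1,0.8],"rot": [0,0,0],"claw": 0},
    {"offset": [0,-0.1,1.5],"rot": [0,0,0],"claw": 0},
    {"offset": [0,-0.1,2.0],"rot": [0,0,0],"claw": 0},
    {"offset": [0,-0.1,2.2],"rot": [0,0,0],"claw": 0},
    {"offset": [0,-0.1,2.4],"rot": [0,0,0],"claw": 0}
  ]
}}

```text
clock: 14.3
tool_pos: [0.5634, -0.1377, 0.1684]
orientation: [[0.051, 0.999, -0.0], [0.999, -0.051, 0.0], [0.0, -0.0, -1.0]]
force: [-2.6, 0.6, 5.0]
width: -0.001
```

{"fn": "apply_moves", "kwargs": {
  "series": [
    {"offset": [0,0,0.2],"rot": [0,0,0],"claw": 0},
    {"offset": [0,0,0.4],"rot": [0,0,0],"claw": 0}
  ]
}}

```text
clock: 14.5
tool_pos: [0.5634, -0.1377, 0.1646]
orientation: [[0.051, 0.999, -0.0], [0.999, -0.051, 0.0], [0.0, -0.0, -1.0]]
force: [-3.1, 0.5, 6.6]
width: -0.002
```

{"fn": "apply_moves", "kwargs": {
  "series": [
    {"offset": [0,0,0.25],"rot": [0,0,0],"claw": 0},
    {"offset": [0,0,0.5],"rot": [0,0,0],"claw": 0},
    {"offset": [0,0,0.75],"rot": [0,0,0],"claw": 0},
    {"offset": [0,0,1.0],"rot": [0,0,0],"claw": 0},
    {"offset": [0,0,1.2],"rot": [0,0,0],"claw": 0},
    {"offset": [0,0,1.4],"rot": [0,0,0],"claw": 0},
    {"offset": [0,0,1.6],"rot": [0,0,0],"claw": 0},
    {"offset": [0,0,1.6],"rot": [0,0,0],"claw": 0}
  ]
}}

```text
clock: 15.3
tool_pos: [0.5634, -0.1377, 0.1491]
orientation: [[0.051, 0.999, 0.0], [0.999, -0.051, 0.0], [0.0, 0.0, -1.0]]
force: [-6.3, 2.2, 16.4]
width: -0.002
```

```bash
python3 - <<'E'
from h import *
st=sensors.read_state(); print(st['tool_pos'],st['force'],st['torque'])
p,d=get_image("scene"); cv2.imwrite("pics/s11.png",cv2.resize(p[200:300,190:320],(780,600),interpolation=cv2.INTER_CUBIC)[:,:,::-1])
E
```

```text
[ 0.56342978 -0.13769136  0.14912247] [-6.28465311  2.1554676  16.38065714] [0.36913369 1.11237024 0.08494487]
```

View pics/s11.png

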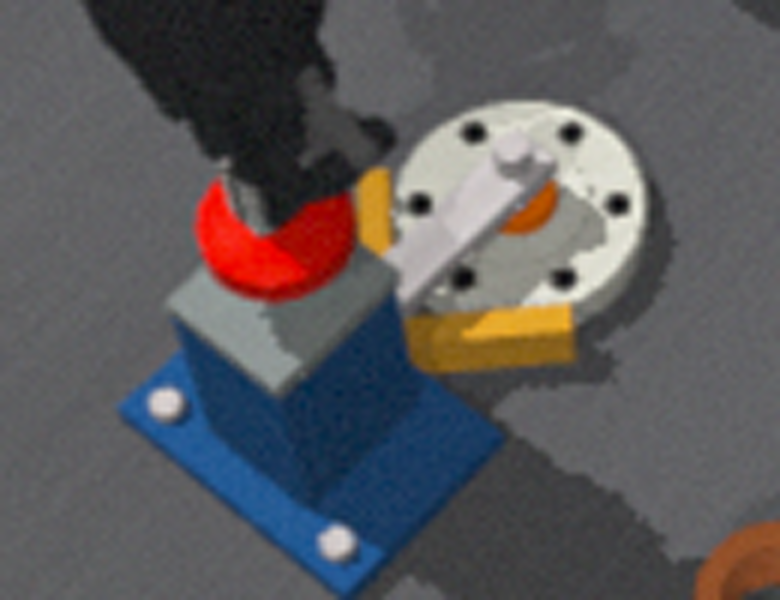

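{"fn": "apply_moves", "kwargs": {
  "series": [
    {"offset": [0,-0.03,0.02],"rot": [0,0,0],"claw": 0},
    {"offset": [0,-0.06,0.03],"rot": [0,0,0],"claw": 0},
    {"offset": [0,-0.06,0.03],"rot": [0,0,0],"claw": 0},
    {"offset": [0,-0.06,0.03],"rot": [0,0,0],"claw": 0}
  ]
}}

```text
clock: 15.75
tool_pos: [0.5634, -0.1377, 0.1492]
orientation: [[0.051, 0.999, 0.001], [0.999, -0.051, -0.0], [-0.0, 0.001, -1.0]]
force: [-4.8, 3.1, 16.1]
width: 0.001
```

```bash
python3 - <<'E'
from h import *
p,d=get_image("top"); C=cam("top");X=cloud(C,d); cv2.imwrite("pics/t12.png",cv2.resize(p[130:330,180:500],(800,500),interpolation=cv2.INTER_CUBIC)[:,:,::-1])
p2,d2=get_image("scene"); C2=cam("scene"); Y=cloud(C2,d2)
h=cv2.cvtColor(p2,cv2.COLOR_RGB2HSV).astype(int)
m=((h[...,0]<5)|(h[...,0]>175))&(h[...,1]>170)&(Y[...,2]>.1)&(Y[...,2]<.2); print("knob z max",np.percentile(Y[m][:,2],[90,98]))
a=(h[...,1]<60)&(h[...,2]>120)&(abs(Y[...,0]-.57)<.03)&(Y[...,1]>-.1)&(Y[...,1]<0)&(Y[...,2]>.03)&(Y[...,2]<.08)
print("arm z",np.percentile(Y[a][:,2],[25,50,75,95]))
st=sensors.read_state(); print(st['tool_pos'],st['force'],st['qd'].round(2))
E
```

```text
knob z max [0.15054566 0.15178561]
arm z [0.04567254 0.04710424 0.0485956  0.06014697]
[ 0.56339866 -0.13768498  0.1492219 ] [-4.95028729  2.74941509 16.1388731 ] [ 0.02  0.02  0.1   0.07  0.02 -0.01]
```

View pics/t12.png

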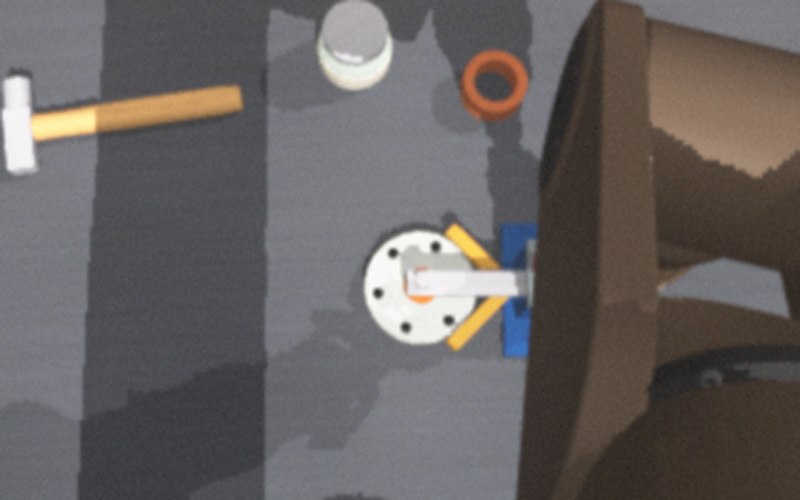

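{"fn": "apply_moves", "kwargs": {
  "series": [
    {"offset": [0,0,0.05],"rot": [0,0,0],"claw": 0},
    {"offset": [0,0,0.1],"rot": [0,0,0],"claw": 0},
    {"offset": [0,0,0.1],"rot": [0,0,0],"claw": 0},
    {"offset": [0,0,0.1],"rot": [0,0,0],"claw": 0}
  ]
}}

```text
clock: 16.25
tool_pos: [0.5634, -0.1377, 0.1483]
orientation: [[0.051, 0.999, 0.001], [0.999, -0.051, -0.0], [-0.0, 0.001, -1.0]]
force: [-4.5, 3.1, 17.0]
width: 0.0
```

```bash
python3 - <<'E'
from h import *
print(finish_job()); st=sensors.read_state(); print(st['clock'],st['tool_pos'],st['force'])
E
```

```text
Traceback (most recent call last):
NameError: name 'finish_job' is not defined
```

```bash
python3 -c "
from cell import finish_job
print(finish_job())"
```

```text
the job is handed in; nothing more can be done
None
```

I slid the flange along the bench into the V-stop, then pressed the knob with the shut fingers and handed the job in at about 16 s with the knob still held down.

- **Flange:** I pushed it with the part-open fingers behind its rim, without lifting it, and finished with about 17 N straight into the stop. From the wrist camera afterwards, both brass faces measured 50 mm from the disc centre, so it was fully home.
- **Knob:** The fingertips ended at z = 0.1483, about 22 mm below where they met the knob, with 17 N on them. The hold-down arm had dropped about 21 mm in the depth image, and I then pressed about 1 mm further. The gripper hid the green band, so I judged the travel from height, force and arm drop instead.
- **Bystanders:** In the last top picture the tin, collar and hammer appeared where they started.

Two checks were less clean:
- **Cameras:** The scene camera disagreed with the top and wrist cameras by up to about 15 mm. I used the wrist and top views for position, and the scene view only for looking and for the arm-drop figure.
- **Side load:** About 5 N of sideways load stayed on the knob. Small corrections only partly removed it, but the contact was steady.

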